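Turn the magenta cartridge label side up in the filling tray

ROBOT

A 6-joint arm with a two-finger parallel gripper is mounted at the origin on the work surface. World frame = base frame: x ahead of the robot, y to its left, z up, the work surface at z = 0. Lengths are in mm, angles in rad, forces in N, time in s.
With the tool pointing down it reaches from about 325 to 775 mm from the base axis. Payload 5.5 kg.
Tool frame: the origin (TCP) lies at the very end of the fingers, on their centre line; the grasp point (between the pads) lies 19 mm behind it (arm.grip_point_offset is the distance from the TCP to the grasp point, in mm); z points along the fingers, y is the line along which they close (so a half turn about z gives the same grasp; the last joint's range is limited). The gripper opens to 88 mm and grips with 3 to 60 N. Pads are 20 mm wide; open, the fingers measure 115 mm over their backs; the gripper's body (75 mm by 178 mm) begins 61 mm behind the grasp point.
Start: joints at [1.116, 0.091, 1.231, -0, 1.82, -0.057], TCP at [232.44, 553.162, 199.131] pointing down, gripper open.
Joint ranges: [-2.87, 2.87], [-0.86, 2.18], [0.17, 2.46], [-1.51, 4.65], [0.06, 2.69], [-2.65, 2.65]. Speed limits (rad/s): [2.57, 2.57, 3.01, 3.14, 3.14, 3.14].

INTERFACE

Orientations are given as [roll, pitch, yaw] about the fixed x, y, z axes, in that order (R = Rz(yaw) Ry(pitch) Rx(roll)).
In Python, from bench import arm, planner, monitor, get_image, camera_model, outline_of, place_of gives the robot as it stands. The module is installed in compiled form; this text tells all that it offers. Calls block until the motion is done:
- arm.move_to(position, orientation): joint-space move of the TCP to a pose.
- arm.move_straight(position, v=150, frame=None, force_limit=None): straight line of the TCP; frame=None keeps the orientation; v is the mean speed in mm/s. With force_limit (N) it stops when the force on the tool has changed by that much, and returns True; else False.
- arm.movej(angles): joint-space move.
- arm.move_gripper(opening, force=None): opening from 0.0 (shut) to 1.0 (fully open); force is the grip in N (None keeps the last); returns when the fingers have stopped.
- arm.sleep(seconds).
- planner.ik(position, orientation): joint angles nearest the present ones, or None.
- monitor.get_obs(): the state.
- get_image(name): name is "scene" or "top" or "wrist"; returns (picture, depth): 400x640x3 uint8, blue, green, red; 400x640 float32, mm along the optical axis (not along the pixel's ray), 0 where there is no reading.
- camera_model(name): a dict with "intrinsics" (3x3 intrinsics, pixels), "view" (4x4, takes a point from world to camera coordinates). Camera axes: x right, y up, looking along -z (the intrinsics and any distortion apply to the point x, -y, -z); pixel columns grow to the right and rows downward; lengths in mm; the calibration is good to about 2 mm. A picture is of the moment at which its call begins: read the wrist's pose just before it. camera_model takes no time and is no camera call; for the wrist camera it gives the pose at the moment of the call.
A pose or a line that the arm cannot do raises arm.PlanningError and nothing moves.
- arm.close_job(): hands the job in; it is judged then, once.
Trained networks look in the newest picture that a camera, given by its name, has taken for a name from the list of things; names that differ only in an ending like _2 or _b are one class to them, and where a whole thing is asked for, a point or a joint stands for the part that bears it (a point fixed in the world has none). Each returns a list of dicts, best first, with "p" (0 to 1); they miss things now and then, are a little off and sometimes report something else, mostly with a low value. They report only what shows in the picture. A call takes as long as a camera call. They do not tell look-alikes from the thing itself.
- outline_of(camera, thing): "pixels" (400x640 bool, what is visible of it) and "rect" ([left, top, right, bottom] in pixels, round what is visible of it).
- place_of(camera, thing): "pixel" ([column, row] in pixels: a listed point, or the origin of a listed thing).
The state is a dict: "time_s": time; "joint_pos": joint angles; "joint_velocities": joint speeds; "tau": joint torques, N m; "position": TCP position; "orientation": TCP orientation; "wrist_force": force on the tool from outside, world axes, zero at the start; "torque": the same for the moment, N m; "opening": opening from 0.0 (shut) to 1.0 (fully open); "grip_force": force on a finger pad.
Only numpy, scipy, OpenCV 4.12 (cv2) and the standard library are available. Lean on these libraries where they do the work, as an engineer would, in place of code of your own. Each camera call takes 0.05 s, during which the arm holds its last target. There are 200 camera calls.

TASK

The magenta ink cartridge was put back in the rack the wrong way round, its label hidden against the back rest. Take it out, turn it over and lay it flat in the blue filling tray with its magenta label facing up; set it down there rather than dropping it in, and let go. Leave the cyan and yellow cartridges where they are in the rack.

Things in the scene. Friction and masses are not known exactly. Their poses are not given: they have to be found in the camera images.
- magenta_cartridge: White block 80 x 50 x 14 mm, 30-65 g, 8 mm magenta strip across its cap end, magenta label on one broad face, grey ribs on the other. Origin at its centre; x to the cap end (length), y width, z out of the label face. Stands cap end up in the rack, leaning 20 deg from vertical, label against the back rest, which is 34 mm high along it: above that both faces are free to pinch.
- tray: Blue open tray with a white floor, fixed on the table on the other side (left or right) from the rack, turned up to 29 deg. Outside 128 mm (x) by 98 mm (y), 12 mm high; walls and floor 4 mm, so inside 120 x 90 mm and 8 mm deep. Origin at the centre of its underside, on the table; z up.
- cyan_cartridge: Bystander: same size and axes in cyan, label outwards (z away from the rest). The three cartridges lean side by side in one fixed black rack in any order, about 80 mm apart, 14 mm high fins between them. The rack is 250 mm long, its foot 100 mm deep and 6 mm high; its open side faces the robot, turned up to 20 deg; the cartridges' tops lean away from the robot.
- yellow_cartridge: Bystander: same cartridge in yellow, standing in the rack with its label outwards (z away from the rest). Same origin and axes.
Mind the look-alikes: they are no part of the job. Leave any green look-alike of the magenta_cartridge alone.

How it is judged:
By the outcome, as a careful person would: the job done as asked, in the order asked, and still so for the second after the job is handed in, with the robot touching nothing.
It also fails if it takes over 40 s, if anything falls off the work surface, if the arm or the gripper's body presses on something with over 40 N, if the wrist force passes 120 N, or if a joint passes its speed limit or range.

## Working session

There is one attempt and no reset: what is moved stays moved. The work goes in short steps, each a Python script; the robot and the scene stay as the last script left them, time stands still between calls to the robot, and variables do not carry over. Pictures are saved under pics/ and viewed, at most 10 in all, crops included, and the job is handed in when it is done.

```bash
mkdir -p pics
cat > h.py <<'E'
import numpy as np, cv2
from bench import *
from scipy.spatial.transform import Rotation as R
def cloud(name, depth, mask=None, cm=None):
    cm=cm or camera_model(name); K=np.array(cm["intrinsics"]); V=np.array(cm["view"])
    m=(depth>0) if mask is None else (mask&(depth>0))
    r,c=np.nonzero(m); d=depth[r,c]
    p=np.stack([(c-K[0,2])/K[0,0]*d, -(r-K[1,2])/K[1,1]*d, -d, np.ones_like(d)],1)
    return (np.linalg.inv(V)@p.T).T[:,:3], r, c
E
python3 - <<'E'
from h import *
ims=[]
for n in ("scene","top"):
    im,d=get_image(n); np.savez(f"/tmp/{n}.npz",im=im,d=d); ims.append(im)
    print(n,{k:np.round(v,2).tolist() if not isinstance(v,str) else v for k,v in camera_model(n).items()})
    for t in ("magenta_cartridge","tray","cyan_cartridge","yellow_cartridge"):
        for o in outline_of(n,t)[:2]:
            P,_,_=cloud(n,d,np.array(o["pixels"]))
            print(n,t,round(o["p"],2),o["rect"],len(P),np.round(np.median(P,0)) if len(P) else None,np.round(P.min(0)),np.round(P.max(0)))
cv2.imwrite("pics/a.png",cv2.resize(ims[0],(800,500))); cv2.imwrite("pics/b.png",cv2.resize(ims[1],(800,500)))
E
```

```text
scene {'intrinsics': [[404.66, 0.0, 327.11], [0.0, 404.66, 193.26], [0.0, 0.0, 1.0]], 'view': [[-0.8, 0.6, 0.01, 448.73], [-0.42, -0.58, 0.7, 170.9], [0.43, 0.55, 0.71, -1336.24], [0.0, 0.0, 0.0, 1.0]]}
scene magenta_cartridge 0.81 [335.7, 316.5, 374.0, 359.4] 955 [726. 315.  14.] [696. 269.  -2.] [752. 353.  19.]
scene magenta_cartridge 0.72 [301.6, 267.9, 339.2, 305.1] 770 [709. 171.  14.] [674. 125.  -1.] [738. 210.  19.]
scene tray 0.96 [261.7, 149.3, 315.4, 190.4] 1083 [ 543. -221.    5.] [ 462. -287.   -3.] [ 618. -152.   16.]
scene cyan_cartridge 0.55 [354.3, 219.6, 370.7, 246.1] 172 [567. 140.  88.] [550. 105.  38.] [576. 153.  96.]
scene yellow_cartridge 0.86 [392.9, 266.5, 414.3, 293.7] 240 [582. 297.  89.] [560. 265.  26.] [592. 315.  95.]
top {'intrinsics': [[369.04, 0.0, 316.79], [0.0, 369.04, 199.01], [0.0, 0.0, 1.0]], 'view': [[0.02, -1.0, -0.01, -28.56], [0.99, 0.01, 0.12, -561.23], [-0.11, -0.02, 0.99, -928.41], [0.0, 0.0, 0.0, 1.0]]}
top magenta_cartridge 0.92 [236.2, 139.2, 266.2, 158.0] 490 [701. 164.  15.] [674. 124.   6.] [728. 205.  21.]
top magenta_cartridge 0.91 [198.3, 238.9, 231.1, 270.8] 632 [417. 242.  15.] [376. 200.  -3.] [456. 287.  22.]
top tray 0.77 [367.2, 181.8, 419.9, 242.1] 1824 [ 536. -222.    5.] [ 461. -287.   -3.] [ 611. -153.   17.]
top cyan_cartridge 0.76 [247.8, 192.4, 271.7, 212.4] 361 [550. 123.  71.] [529. 100.   8.] [573. 151.  96.]
top yellow_cartridge 0.73 [184.0, 186.5, 208.6, 206.8] 400 [565. 283.  70.] [543. 261.   5.] [595. 327.  98.]
```

View pics/a.png

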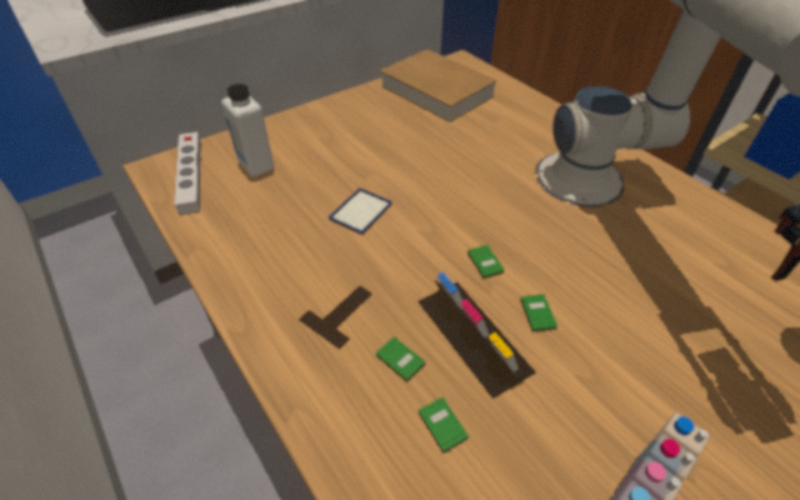

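View pics/b.png

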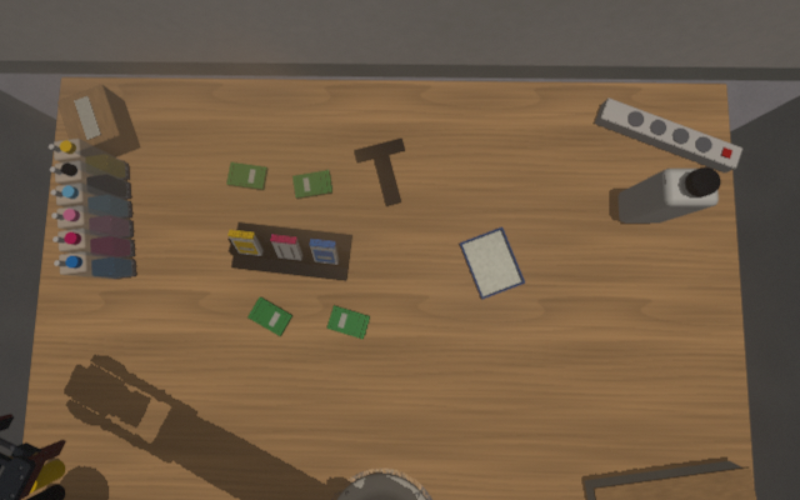

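The magenta cartridge is the middle one in the rack, at about scene pixel (472,311) and top pixel (286,247) in the 800-px views. Cyan and yellow stand on either side of it, there are four green look-alikes on the table, and the tray is at top pixel (491,263). 

My plan is to grip the 50 mm width with the tool tilted, so the same grasp works for picking up and for placing. I'll check IK for that and take a close look.

```bash
cat >> h.py <<'E'
def cart_pick(c,yaw,lean=np.radians(20)):   # cartridge pose in rack; yaw = direction of lean (away from robot)
    f=np.array([np.cos(yaw),np.sin(yaw),0]); z=np.array([0,0,1.])
    x=np.cos(lean)*z+np.sin(lean)*f; zc=np.cos(lean)*f-np.sin(lean)*z
    return np.array(c,float), np.stack([x,np.cross(zc,x),zc],1)
def cart_flat(c,yaw):
    return np.array(c,float), R.from_euler('z',yaw).as_matrix()
def tool(cart,th,T,s=1):    # T=(x,z) tcp in cartridge coords, tool z=-(cos th x+ sin th z), tool y = s*y
    c,Rc=cart; d=-np.array([np.cos(th),0,np.sin(th)]); y=np.array([0,s,0.])
    M=Rc@np.stack([np.cross(y,d),y,d],1)
    return c+Rc@np.array([T[0],0,T[1]]), R.from_matrix(M).as_euler('xyz')
E
python3 - <<'E'
from h import *
# tray corner fit
z=np.load('/tmp/top.npz'); o=outline_of("top","tray")[0]
m=np.array(o["pixels"]); P,_,_=cloud("top",z["d"],m)
print("tray rect",cv2.minAreaRect(P[:,:2].astype(np.float32)),np.percentile(P[:,2],[5,50,95]))
pk=cart_pick([558,203,46],-0.09); ty=np.radians(-0)
for th in (25,30,35,40,50):
    t=np.radians(th); Tz=-5+10*np.cos(t)
    out=[]
    for s in (1,-1):
        for up in (0,60): 
            p,e=tool(pk,t,(10,Tz),s); p=p+up*pk[1][:,0]; q=planner.ik(p.tolist(),e.tolist()); out.append(('P',s,up,None if q is None else np.round(q,2).tolist()))
    for yaw in range(0,360,45):
        for s in (1,-1):
            p,e=tool(cart_flat([537,-221,12],np.radians(yaw)),t,(10,Tz),s); q=planner.ik(p.tolist(),e.tolist())
            if q is not None: out.append((yaw,s,np.round(q,2).tolist()))
    print(th); [print('  ',o) for o in out]
E
```

```text
tray rect ((537.46923828125, -222.87911987304688), (130.9118194580078, 102.71560668945312), 21.50705909729004) [ 1.75015288  5.02302967 12.86341815]
25
   ('P', 1, 0, [0.17, 0.87, 0.67, 0.26, 2.35, 1.94])
   ('P', 1, 60, [0.17, 0.93, 0.48, 0.3, 2.48, 1.99])
   ('P', -1, 0, [0.17, 0.87, 0.67, 0.26, 2.35, -1.2])
   ('P', -1, 60, [0.17, 0.93, 0.48, 0.3, 2.48, -1.15])
   (0, 1, [-0.28, 1.25, 0.33, -0.53, 2.62, -2.16])
   (0, -1, [-0.28, 1.25, 0.33, -0.53, 2.62, 0.98])
   (45, 1, [-0.01, 0.81, 1.03, -0.85, 2.09, -2.49])
   (45, -1, [-0.01, 0.81, 1.03, -0.85, 2.09, 0.65])
   (90, 1, [0.17, 0.27, 1.78, -1.11, 1.51, -2.64])
   (90, -1, [0.17, 0.27, 1.78, -1.11, 1.51, 0.5])
   (225, 1, [-1.08, 0.27, 1.78, 1.05, 1.61, -0.55])
   (225, -1, [-1.08, 0.27, 1.78, 1.05, 1.61, 2.59])
   (270, 1, [-0.86, 0.81, 1.03, 0.79, 2.15, -0.72])
   (270, -1, [-0.86, 0.81, 1.03, 0.79, 2.15, 2.43])
   (315, 1, [-0.58, 1.25, 0.33, 0.41, 2.65, -1.11])
   (315, -1, [-0.58, 1.25, 0.33, 0.41, 2.65, 2.03])
30
   ('P', 1, 0, [0.17, 0.96, 0.58, 0.3, 2.44, 1.97])
   ('P', 1, 60, [0.16, 1.03, 0.37, 0.36, 2.57, 2.04])
   ('
[... 2555 characters left out ...]
, 0.83, -0.25, 2.18, -1.96])
   (0, -1, [-0.32, 0.78, 0.83, -0.25, 2.18, 1.18])
   (45, 1, [-0.11, 0.5, 1.23, -0.55, 1.85, -2.5])
   (45, -1, [-0.11, 0.5, 1.23, -0.55, 1.85, 0.64])
   (90, -1, [-0.01, 0.05, 1.77, -0.71, 1.38, 0.15])
   (135, 1, [-0.22, -0.48, 2.22, -0.48, 0.85, 2.36])
   (135, -1, [-0.22, -0.48, 2.22, -0.48, 0.85, -0.78])
   (180, 1, [-0.75, -0.49, 2.22, 0.57, 0.94, 0.59])
   (180, -1, [-0.75, -0.49, 2.22, 0.57, 0.94, -2.55])
   (225, 1, [-0.9, 0.05, 1.77, 0.7, 1.45, -0.24])
   (270, 1, [-0.77, 0.5, 1.24, 0.51, 1.89, -0.72])
   (270, -1, [-0.77, 0.5, 1.24, 0.51, 1.89, 2.42])
   (315, 1, [-0.55, 0.78, 0.83, 0.19, 2.2, -1.28])
   (315, -1, [-0.55, 0.78, 0.83, 0.19, 2.2, 1.86])
```

Run:
```python
from h import *
pk=cart_pick([558,203,46],-0.09)
_,e=tool(pk,np.radians(-20),(0,0),-1)
arm.move_to([520,203,290],e.tolist())
cm=camera_model("wrist"); im,d=get_image("wrist"); np.savez("/tmp/w1.npz",im=im,d=d,V=cm["view"],K=cm["intrinsics"])
Vi=np.linalg.inv(np.array(cm["view"])); print("cam",np.round(Vi,2).tolist(),cm.keys())
cv2.imwrite("pics/c.png",im)
for t in ("magenta_cartridge","cyan_cartridge","yellow_cartridge"):
    for o in outline_of("wrist",t)[:3]:
        P,_,_=cloud("wrist",d,np.array(o["pixels"]),cm); print(t,round(o["p"],2),np.round(o["rect"]),np.round(np.median(P,0)),np.round(P.min(0)),np.round(P.max(0)))
o=monitor.get_obs(); print(o["time_s"],o["wrist_force"])
```

```text
cam [[0.09, -0.96, -0.25, 451.06], [1.0, 0.09, 0.02, 210.11], [0.0, -0.25, 0.97, 474.92], [0.0, 0.0, 0.0, 1.0]] dict_keys(['intrinsics', 'view'])
magenta_cartridge 0.9 [175.  51. 247. 108.] [410.  80.  14.] [374.  34.  -2.] [444. 124.  17.]
magenta_cartridge 0.84 [271. 264. 332. 301.] [698. 170.  14.] [493. 120.  -1.] [731. 210. 405.]
magenta_cartridge 0.83 [310.  43. 382. 106.] [419. 243.  14.] [380. 198.  -2.] [459. 289.  17.]
cyan_cartridge 0.86 [230. 175. 277. 220.] [552. 128.  69.] [531.  91.  -1.] [601. 153.  95.]
yellow_cartridge 0.96 [368. 178. 422. 221.] [568. 287.  69.] [547. 261.  -1.] [622. 333.  95.]
2.4417 [-0.77080676  0.53145581  0.48904701]
```

View pics/c.png

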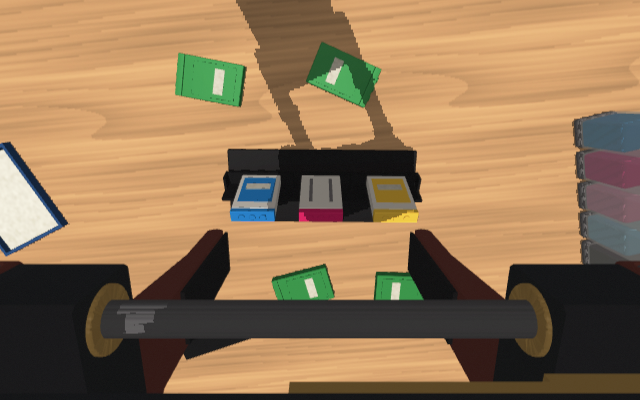

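The wrist view shows magenta in the middle, at columns 299-343 and rows 175-221, ribs facing the robot and cap at the bottom edge (rows 208-221). I'll fit its faces from the depth.

Run:
```python
from h import *
z=np.load('/tmp/w1.npz'); cm=dict(view=z["V"],intrinsics=z["K"]); im=z["im"];d=z["d"]
def reg(c0,c1,r0,r1):
    m=np.zeros(d.shape,bool); m[r0:r1,c0:c1]=True; return m
hsv=cv2.cvtColor(im,cv2.COLOR_BGR2HSV)
for nm,b in (("cy",(225,285)),("mg",(292,352)),("ye",(362,425))):
    P,r,c=cloud("wrist",d,reg(b[0],b[1],172,225),cm); v=hsv[r,c]
    obj=((v[:,2]>110))&(P[:,2]>20)   # bright = cartridge
    Q=P[obj]
    mid=Q[(Q[:,2]>35)&(Q[:,2]<75)]; 
    cc=mid.mean(0); u,s,vt=np.linalg.svd(mid-cc); n=vt[2]; n*=np.sign(-n[0])
    keep=abs((mid-cc)@n)<1.5; mid=mid[keep]; cc=mid.mean(0); vt=np.linalg.svd(mid-cc)[2]; n=vt[2]; n*=np.sign(-n[0])
    top=Q[Q[:,2]>78]; 
    print(nm,len(mid),"n",np.round(n,3),"lean",np.degrees(np.arcsin(n[2])).round(1),"yaw",np.degrees(np.arctan2(-n[1],-n[0])).round(1),"face c",cc.round(1),"y rng",np.percentile(Q[:,1],[1,50,99]).round(1),"zmax",np.percentile(Q[:,2],[95,98,99.5]).round(1), "xmax",np.percentile(top[:,0],[2,98]).round(1))
    # mid-row edges
    for rr in (185,195,203,214): 
        k=obj&(r==rr); print("  row",rr,c[k].min(),c[k].max(),P[k][[0,-1]].round(1).tolist())
    k=obj&(c==int(c[obj].mean())); print("  col",r[k].min(),r[k].max(),P[k][[0,-1]].round(1).tolist(),P[k][::4,2].round(1).tolist(),P[k][::4,0].round(1).tolist())
```

```text
cy 771 n [-0.933  0.09   0.349] lean 20.5 yaw -5.5 face c [546.2 126.2  55.8] y rng [102.  126.1 151.1] zmax [92.7 93.4 94. ] xmax [553.8 573.1]
  row 185 239 278 [[538.9, 103.9, 41.6], [543.5, 152.0, 40.5]]
  row 195 236 276 [[546.7, 103.5, 61.7], [551.1, 150.9, 61.0]]
  row 203 233 275 [[552.7, 102.1, 75.2], [557.1, 150.7, 75.2]]
  row 214 230 273 [[560.8, 101.4, 91.9], [564.3, 149.8, 94.7]]
  col 176 221 [[533.2, 119.7, 20.1], [572.1, 126.6, 89.9]] [20.1, 30.7, 38.7, 47.9, 56.6, 65.0, 72.2, 79.4, 84.1, 92.4, 91.8, 88.4] [533.2, 536.4, 539.9, 543.1, 546.1, 549.0, 552.1, 555.0, 558.4, 560.8, 565.6, 571.4]
mg 648 n [-0.933  0.09   0.348] lean 20.4 yaw -5.5 face c [554.2 204.   56. ] y rng [178.8 203.6 227.7] zmax [92.8 93.2 93.9] xmax [561.4 581.2]
  row 185 301 339 [[546.2, 180.5, 40.0], [550.1, 227.7, 41.3]]
  row 195 301 340 [[553.7, 180.7, 61.2], [557.8, 227.1, 61.7]]
  row 203 300 341 [[559.4, 179.7, 76.3], [563.8, 227.0, 75.6]]
  row 214 299 342 [[567.6, 178.5, 92.5], [571.7, 226.4, 93.0]]
  col 177 221 [[541.7, 204.8, 22.3], [579.2, 201.1, 88.7]] [22.3, 30.9, 39.1, 48.8, 57.3, 63.8, 73.2, 79.3, 86.6, 94.1, 91.4, 88.7] [541.7, 545.1, 548.5, 551.3, 554.2, 557.5, 559.9, 563.0, 565.6, 568.0, 573.6, 579.2]
ye 771 n [-0.933  0.09   0.349] lean 20.4 yaw -5.5 face c [561.9 287.7  56.3] y rng [262.3 287.2 312.2] zmax [92.8 93.4 94.1] xmax [569.2 588.6]
  row 185 369 407 [[554.0, 265.1, 38.8], [558.2, 312.4, 39.2]]
  row 195 371 411 [[561.5, 264.2, 59.8], [565.9, 312.1, 59.6]]
  row 203 372 414 [[567.6, 263.1, 73.5], [572.3, 312.2, 72.7]]
  row 214 373 418 [[576.4, 261.7, 88.0], [579.2, 311.1, 93.4]]
  col 177 222 [[550.2, 296.4, 20.7], [587.6, 281.5, 88.7]] [20.7, 30.7, 39.3, 50.1, 56.9, 65.9, 72.7, 81.0, 88.2, 92.5, 91.7, 88.7] [550.2, 553.2, 556.3, 558.8, 562.0, 565.7, 568.6, 571.0, 573.5, 576.8, 581.8, 587.6]
```

```bash
cat >> h.py <<'E'
TH=np.radians(30); T=(12,-5+10*np.cos(TH))
PK=cart_pick([561,203.4,53.5],np.radians(-5.5))
E
python3 - <<'E'
from h import *
p,e=tool(PK,TH,T,-1); print(p.round(1),e.round(3))
pre=p+[-30,3,85]
print([None if planner.ik(x.tolist(),e.tolist()) is None else 1 for x in (pre,p)])
arm.move_gripper(62/88)
arm.move_to(pre.tolist(),e.tolist())
hit=arm.move_straight((p+[0,0,35]).tolist(),v=120)
hit=arm.move_straight(p.tolist(),v=60,force_limit=6)
o=monitor.get_obs(); print(hit,o["time_s"],np.round(o["position"],1),np.round(o["wrist_force"],1),o["opening"])
im,d=get_image("wrist"); cv2.imwrite("pics/d.png",im)
E
```

```text
[568.5 202.7  63.5] [-3.142 -0.873  3.046]
[1, 1]
False 5.35 [568.5 202.6  63.6] [ 0.3 -0.7 -0.5] 0.7021077556249921
```

View pics/d.png

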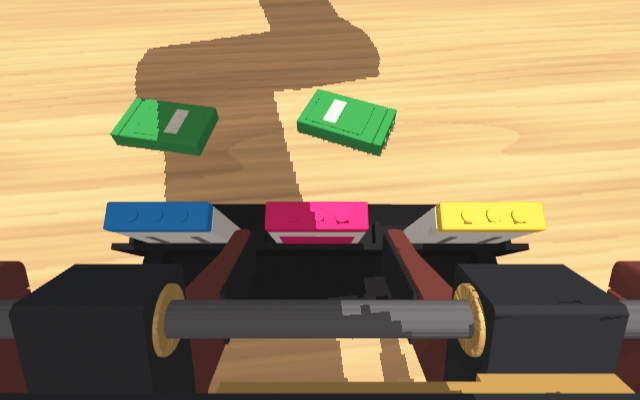

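The fingers straddle the magenta cartridge (columns 265-368) evenly and clear both neighbours, and its magenta label shows on the rest side. Next I grip, lift and look.

Run:
```python
from h import *
arm.move_gripper(0.3,force=25)
o=monitor.get_obs(); print(o["opening"]*88,o["grip_force"],np.round(o["wrist_force"],1))
p,e=tool(PK,TH,T,-1)
arm.move_straight((p+[0,0,40]).tolist(),v=80)
arm.move_straight((p+[-20,0,95]).tolist(),v=150)
pl,pe=tool(cart_flat([537,-222,11.5],np.radians(21.5)),TH,T,-1)
q=planner.ik((pl+[0,0,110]).tolist(),pe.tolist()); print(q)
arm.move_to((pl+[0,0,110]).tolist(),pe.tolist())
o=monitor.get_obs(); print(o["time_s"],o["opening"]*88,o["grip_force"],np.round(o["wrist_force"],1))
cm=camera_model("wrist"); im,d=get_image("wrist"); np.savez("/tmp/w2.npz",im=im,d=d,V=cm["view"],K=cm["intrinsics"])
im2,d2=get_image("top"); np.savez("/tmp/t2.npz",im=im2,d=d2)
cv2.imwrite("pics/e.png",im)
```

```text
26.263595144556376 0.04154364545684075 [ 0.6  0.2 -0.4]
[-0.15624885  0.9010054   0.63414794 -0.74796227  2.44013324  0.66831558]
8.8583 26.31866692590064 0.0 [-0.5  0.3 -0.7]
```

View pics/e.png

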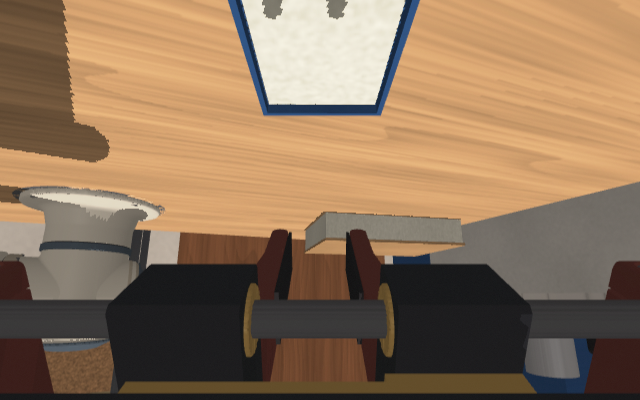

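The grip missed: the fingers closed to 26 mm with nothing between them. I'll look at what the rack looks like now.

Run:
```python
from h import *
_,e=tool(PK,np.radians(-20),(0,0),-1)
arm.move_to([520,203,290],e.tolist())
cm=camera_model("wrist"); im,d=get_image("wrist"); np.savez("/tmp/w3.npz",im=im,d=d,V=cm["view"],K=cm["intrinsics"])
cv2.imwrite("pics/f.png",cv2.resize(im[130:320,180:480],None,fx=2.5,fy=2.5,interpolation=cv2.INTER_NEAREST))
m=np.zeros(d.shape,bool); m[172:225,285:355]=True
P,r,c=cloud("wrist",d,m,cm); v=im[r,c].max(1); k=(v>110)&(P[:,2]>15)
for rr in range(175,224,4):
    s=k&(r==rr)
    if s.any(): print(rr,c[s].min(),c[s].max(),P[s][[0,-1]].round(1).tolist())
print(monitor.get_obs()["time_s"])
```

```text
175 303 306 [[537.9, 181.4, 18.1], [538.7, 185.1, 16.0]]
179 303 340 [[541.2, 181.4, 27.8], [545.9, 228.4, 27.6]]
183 302 341 [[545.0, 180.0, 34.0], [549.0, 228.8, 37.3]]
187 302 341 [[547.6, 180.2, 45.3], [552.1, 228.0, 45.9]]
191 302 341 [[551.0, 180.1, 52.3], [555.5, 227.3, 52.7]]
195 302 342 [[553.9, 180.2, 60.5], [558.8, 227.8, 59.9]]
199 302 342 [[557.1, 180.2, 67.5], [561.7, 227.1, 67.4]]
203 301 343 [[559.5, 179.1, 76.0], [564.5, 227.5, 75.1]]
207 301 343 [[562.7, 179.0, 81.8], [566.9, 226.8, 83.2]]
211 300 343 [[564.8, 178.0, 90.1], [569.6, 226.1, 90.1]]
215 300 343 [[569.0, 177.7, 91.9], [573.8, 225.7, 91.4]]
219 300 343 [[574.4, 177.0, 89.5], [579.1, 225.4, 89.6]]
10.6667
```

View pics/f.png

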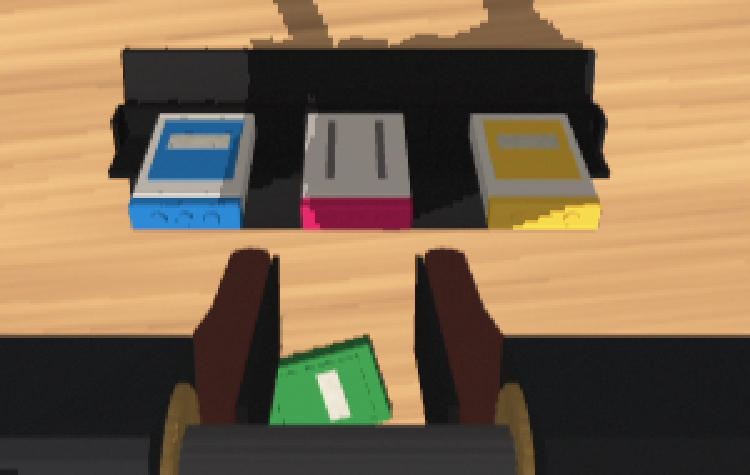

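The cartridge is still in place (top edge at rows 190-228 of the crop) and shifted by less than 1 mm. The tapered fingertips only grazed its edge. I'll measure the finger shape from the wrist depth to choose a deeper grasp.

Run:
```python
from h import *
z=np.load('/tmp/w3.npz'); cm=dict(view=z["V"],intrinsics=z["K"])
o=monitor.get_obs(); t=np.array(o["position"]); M=R.from_euler('xyz',o["orientation"]).as_matrix()
P,r,c=cloud("wrist",z["d"],None,cm); Q=(P-t)@M
k=(abs(Q[:,1])<45)&(Q[:,2]>-75)&(Q[:,2]<8)&(abs(Q[:,0])<40); Q=Q[k]; print(len(Q), "opening",o["opening"]*88)
for a in range(-75,8,4):
    s=Q[(Q[:,2]>=a)&(Q[:,2]<a+4)&(Q[:,1]>0)]
    if len(s): print(a,len(s),"x",np.percentile(s[:,0],[2,50,98]).round(1),"y",np.percentile(s[:,1],[2,98]).round(1))
print((np.linalg.inv(z["V"])[:3,3]-t)@M)
```

```text
3219 opening 26.637945450257234
-75 148 x [ 4.  10.9 11.6] y [13.7 21.4]
-71 155 x [ 1.6 10.9 11.5] y [13.7 22.1]
-67 167 x [ 0.1 10.9 11.6] y [13.7 23.1]
-63 163 x [-3.2 10.8 11.6] y [13.7 23.4]
-59 147 x [-5.8 10.7 11.4] y [13.7 23.2]
-55 140 x [-8.1 10.8 11.5] y [13.7 22.7]
-51 116 x [-6.6 10.7 11.5] y [13.7 22.4]
-47 127 x [-9.1 10.6 11.4] y [13.7 22.2]
-43 106 x [-8.8 10.8 11.5] y [13.7 22.4]
-39 96 x [-7.9 10.7 11.4] y [13.7 22.2]
-35 100 x [-7.3 10.8 11.5] y [13.8 22.4]
-31 85 x [-9.4 10.7 11.5] y [13.7 22.4]
-27 62 x [ 0.5 10.8 11.4] y [13.8 22. ]
[  69.25752189    0.32337378 -185.4257563 ]
```

Run:
```python
from h import *
for f in ('/tmp/w3.npz','/tmp/w2.npz'):
    z=np.load(f); d=z["d"]; print(np.array(z["K"]).round(1).tolist())
    for c in (276,282,288,350,358,364): print(c,[(r,int(d[r,c]),int(z["im"][r,c].max())) for r in range(216,300,6)])
```

```text
[[357.1, 0.0, 318.5], [0.0, 357.1, 198.0], [0.0, 0.0, 1.0]]
276 [(216, 406, 90), (222, 499, 201), (228, 501, 223), (234, 164, 59), (240, 158, 59), (246, 150, 59), (252, 144, 60), (258, 139, 60), (264, 133, 60), (270, 128, 59), (276, 124, 57), (282, 123, 38), (288, 119, 22), (294, 116, 29)]
282 [(216, 491, 40), (222, 499, 203), (228, 500, 208), (234, 165, 59), (240, 158, 60), (246, 151, 59), (252, 150, 58), (258, 143, 39), (264, 135, 22), (270, 132, 23), (276, 128, 19), (282, 130, 20), (288, 129, 20), (294, 128, 20)]
288 [(216, 490, 38), (222, 500, 208), (228, 502, 223), (234, 169, 75), (240, 161, 21), (246, 155, 21), (252, 154, 22), (258, 153, 22), (264, 153, 20), (270, 154, 21), (276, 153, 22), (282, 153, 21), (288, 154, 31), (294, 153, 114)]
350 [(216, 490, 38), (222, 499, 200), (228, 501, 230), (234, 166, 57), (240, 163, 23), (246, 154, 22), (252, 149, 20), (258, 150, 20), (264, 149, 21), (270, 150, 20), (276, 149, 22), (282, 149, 22), (288, 149, 20), (294, 149, 20)]
358 [(216, 491, 37), (222, 499, 206), (228, 501, 218), (234, 166, 59), (240, 157, 59), (246, 151, 60), (252, 145, 5
[... 1098 characters left out ...]
75)]
350 [(216, 706, 130), (222, 704, 134), (228, 700, 133), (234, 165, 59), (240, 162, 25), (246, 156, 22), (252, 150, 20), (258, 148, 20), (264, 148, 21), (270, 149, 20), (276, 149, 22), (282, 148, 21), (288, 149, 21), (294, 149, 23)]
358 [(216, 711, 136), (222, 708, 138), (228, 704, 128), (234, 164, 60), (240, 157, 59), (246, 151, 59), (252, 145, 60), (258, 139, 58), (264, 133, 59), (270, 132, 40), (276, 127, 22), (282, 122, 22), (288, 120, 22), (294, 118, 22)]
364 [(216, 715, 132), (222, 710, 133), (228, 707, 136), (234, 166, 59), (240, 157, 60), (246, 150, 59), (252, 144, 60), (258, 139, 59), (264, 133, 60), (270, 129, 60), (276, 124, 59), (282, 119, 60), (288, 116, 59), (294, 115, 55)]
```

The fingers narrow beyond about 22 mm behind the TCP, so the pads never reached the cartridge. I'll go about 19 mm deeper along the tool, with the pad centre on the cartridge edge, and check the grip before lifting.

```bash
cat >> h.py <<'E'
TH=np.radians(32); T=(4,-6.5)
PK=cart_pick([561,203.7,53.5],np.radians(-5.5))
E
python3 - <<'E'
from h import *
p,e=tool(PK,TH,T,-1); pre=p+[-20,2,85]
print(p.round(1),[None if planner.ik(x.tolist(),e.tolist()) is None else 1 for x in (pre,p)])
arm.move_gripper(62/88)
arm.move_to(pre.tolist(),e.tolist())
arm.move_straight((p+[0,0,40]).tolist(),v=150)
hit=arm.move_straight(p.tolist(),v=70,force_limit=6)
o=monitor.get_obs(); print(hit,o["time_s"],np.round(o["position"],1),np.round(o["wrist_force"],1))
if not hit:
    arm.move_gripper(0.3,force=25)
    o=monitor.get_obs(); print(o["opening"]*88,o["grip_force"],np.round(o["wrist_force"],1))
    if o["opening"]*88>45:
        arm.move_straight((p+[0,0,40]).tolist(),v=80)
        arm.move_straight((p+[-20,0,85]).tolist(),v=150)
        o=monitor.get_obs(); print(o["time_s"],o["opening"]*88,o["grip_force"],np.round(o["wrist_force"],1))
im,d=get_image("wrist"); cv2.imwrite("pics/g.png",im)
E
```

```text
[556.3 204.2  59.5] [1, 1]
False 13.5583 [556.2 204.1  59.5] [-0.6 -0.2 -0.1]
49.58857208909104 25.00025488436222 [0.8 0.4 1. ]
15.0417 49.531495313384745 24.999893680214882 [ 0.5  0.9 -0.3]
```

View pics/g.png

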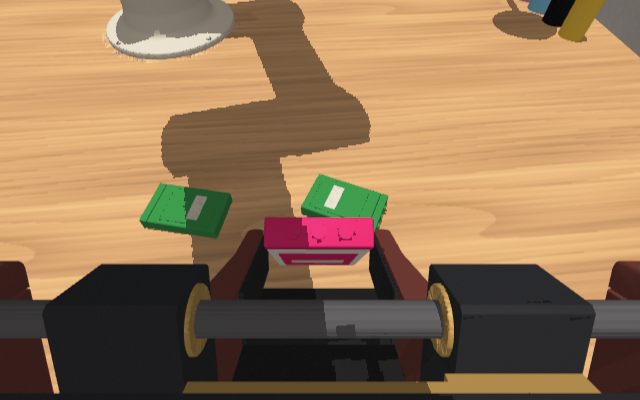

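Gripped at 49.5 mm and 25 N, and lifted: the cap is at columns 264-374, rows 217-265, with the label below it facing the camera. Next I carry it above the tray and cross-check the tray pose.

Run:
```python
from h import *
p,e=tool(PK,TH,T,-1)
arm.move_straight((p+[-70,0,125]).tolist(),v=200)
pl,pe=tool(cart_flat([537.5,-222.5,11],np.radians(21.5)),TH,T,-1)
arm.move_to((pl+[0,0,100]).tolist(),pe.tolist())
o=monitor.get_obs(); print(o["time_s"],o["opening"]*88,o["grip_force"])
def blue(im): 
    h=cv2.cvtColor(im,cv2.COLOR_BGR2HSV); return (h[...,0]>100)&(h[...,0]<125)&(h[...,1]>120)
yaw=np.radians(21.5); A=np.array([[np.cos(yaw),np.sin(yaw)],[-np.sin(yaw),np.cos(yaw)]])
for f,n in (('/tmp/w2.npz','wrist'),('/tmp/top.npz','top'),('/tmp/scene.npz','scene'),('/tmp/w1.npz','wrist')):
    z=np.load(f); cm=dict(view=z["V"],intrinsics=z["K"]) if 'V' in z else camera_model(n)
    P,r,c=cloud(n,z["d"],blue(z["im"]),cm); k=(P[:,2]>8.5)&(P[:,2]<16)&(abs(P[:,0]-537)<90)&(abs(P[:,1]+222)<90); P=P[k]
    L=(P[:,:2]-[537.5,-222.5])@A.T
    s={"+x":L[(L[:,0]>55)&(abs(L[:,1])<40)][:,0],"-x":L[(L[:,0]<-55)&(abs(L[:,1])<40)][:,0],"+y":L[(L[:,1]>38)&(abs(L[:,0])<50)],"-y":L[(L[:,1]<-38)&(abs(L[:,0])<50)]}
    print(f,len(P),np.median(P[:,2]) if len(P) else 0,{a:(len(b),np.median(b if b.ndim==1 else b[:,1]).round(1),np.degrees(np.polyfit(b[:,0],b[:,1],1)[0]).round(1) if b.ndim==2 else '') for a,b in s.items() if len(b)>5})
im,d=get_image("scene"); cv2.imwrite("pics/i.png",cv2.resize(im[80:280,150:450],None,fx=2.6,fy=2.6))
```

```text
17.1417 50.058494082859575 25.000035613775253
/tmp/w2.npz 2168 11.57587203988318 {'-x': (458, np.float64(-58.4), ''), '+y': (674, np.float64(45.4), np.float64(0.2)), '-y': (678, np.float64(-47.2), np.float64(0.1))}
/tmp/top.npz 0 0 {}
/tmp/scene.npz 0 0 {}
/tmp/w1.npz 511 10.673719308204852 {'+x': (110, np.float64(64.0), ''), '+y': (274, np.float64(47.8), np.float64(0.3))}
```

View pics/i.png

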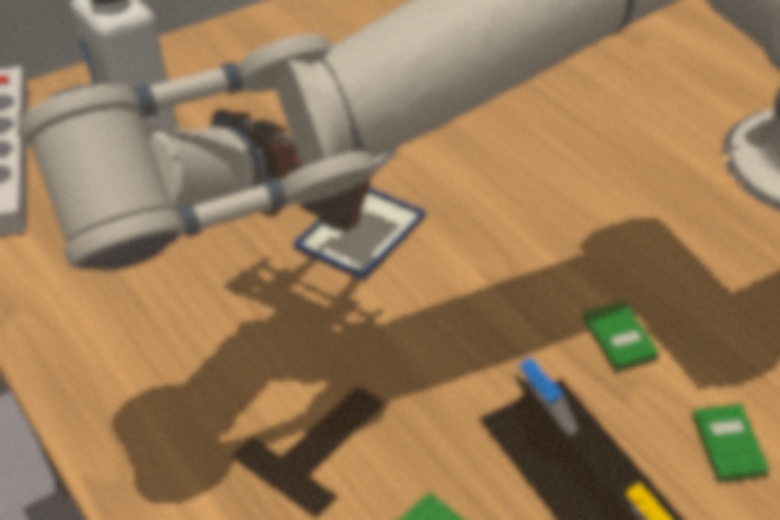

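The cartridge is held over the tray and its shadow falls on the white floor (crop ~(360,235)). The rack now holds only cyan (545,380) and yellow (650,500). Lowering it gently with a force limit.

Run:
```python
from h import *
pl,pe=tool(cart_flat([539,-222.5,11],np.radians(21.6)),TH,T,-1)
arm.move_straight((pl+[0,0,25]).tolist(),v=150,frame=pe.tolist())
o=monitor.get_obs(); print(o["time_s"],np.round(o["position"],1),pl.round(1),np.round(o["wrist_force"],1))
im,d=get_image("wrist"); np.savez("/tmp/w4.npz",im=im); cv2.imwrite("pics/j.png",im)
hit=arm.move_straight((pl+[0,0,-4]).tolist(),v=25,force_limit=3)
o=monitor.get_obs(); print(hit,o["time_s"],np.round(o["position"]-pl,1),np.round(o["wrist_force"],1),np.round(o["torque"],2),o["opening"]*88,o["grip_force"])
im,d=get_image("wrist"); cv2.imwrite("pics/k.png",im)
```

```text
17.8417 [ 542.7 -221.    29.8] [ 542.7 -221.     4.5] [-0.1 -1.   0.3]
True 18.7917 [-0.3 -0.   0.7] [2.1 0.1 4.5] [-0.05  0.21  0.12] 49.75152792180391 25.000808537006378
```

View pics/k.png

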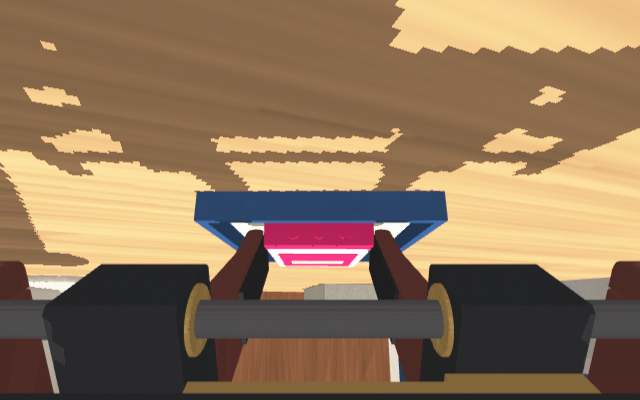

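It touched down within 1 mm of the expected height, centred between the tray walls (cap at columns 264-374, tray at 195-447) and label up. I'll release, back off and check.

Run:
```python
from h import *
arm.move_gripper(57/88)
o=monitor.get_obs(); p=np.array(o["position"]); print(o["opening"]*88,np.round(o["wrist_force"],1))
arm.move_straight((p+[0,0,30]).tolist(),v=60)
arm.move_straight((p+[0,0,150]).tolist(),v=200)
arm.move_to([400,0,330],[np.pi,0,float(o["orientation"][2])]) if planner.ik([400,0,330],[np.pi,0,float(o["orientation"][2])]) is not None else None
arm.sleep(0.5)
o=monitor.get_obs(); print(o["time_s"],np.round(o["position"]),np.round(o["wrist_force"],1))
ims=[]
for n in ("top","scene"):
    im,d=get_image(n); ims.append(im)
    h=cv2.cvtColor(im,cv2.COLOR_BGR2HSV); m=(h[...,0]>155)&(h[...,0]<178)&(h[...,1]>120)
    P,r,c=cloud(n,d,m); k=(abs(P[:,0]-539)<80)&(abs(P[:,1]+222)<80); P=P[k]
    print(n,len(P),P.mean(0).round(1) if len(P) else '',np.percentile(P[:,2],[5,50,95]).round(1) if len(P) else '')
    for t in ("cyan_cartridge","yellow_cartridge"): print(t,[np.round(np.median(cloud(n,d,np.array(o["pixels"]))[0],0)).tolist() for o in outline_of(n,t)[:1]])
a=cv2.resize(ims[0][140:280,160:440],(780,390)); b=cv2.resize(ims[1][100:220,220:340],(200,200))
a[:200,:200]=b; cv2.imwrite("pics/l.png",a)
```

```text
57.00086263353946 [0.5 0.3 0.1]
22.425 [400.  -0. 330.] [-0.8 -0.2 -0.4]
top 262 [ 539.4 -220.8   18.4] [15.4 18.3 21.5]
cyan_cartridge [[550.0, 126.0, 74.0]]
yellow_cartridge [[565.0, 283.0, 71.0]]
scene 118 [ 548.4 -216.8   18.3] [14.8 18.5 21.3]
cyan_cartridge [[565.0, 139.0, 83.0]]
yellow_cartridge [[582.0, 298.0, 89.0]]
```

View pics/l.png

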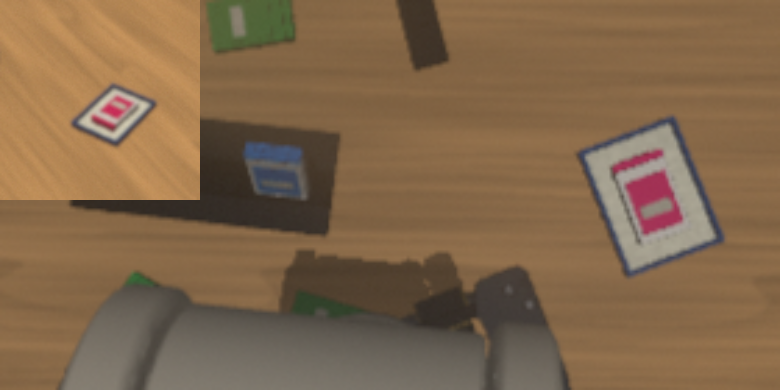

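The cartridge lies flat in the tray, label up at z ≈ 18 mm (crop ~(650,195)). Cyan and yellow haven't moved, and the arm is clear, so I'm handing in.

```bash
python3 -c "
from bench import arm; print(arm.close_job())"
```

```text
the job is handed in; nothing more can be done
None
```

The magenta cartridge lies flat in the blue tray with its label up, set down gently and released after a missed first grip that barely nudged it; cyan and yellow are still in the rack, and the job was handed in at about 22 s.

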